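# Seat the notched blade on the holder's locating pin

### The job

Pick up the notched steel blade and lay it flat, same side up, on the bed rail of the blade holder, with its notch over the locating pin and its notched side against the heel stop; press it home with about 10 N for half a second, then let go. The pin may be clamped a little to either side, so feel for it with the blade and push gently, never forcing the blade against the holder. Leave the other things on the bench where they are.

Things in the scene. Friction and masses are not known exactly. Their poses are not given: they have to be found in the camera images.
- blade: Plain steel chisel blade, flat bar 38 (x) x 160 (y) x 8 (z) mm, about 0.25 kg, flat on the bench; the only blade with a notch. Origin: centre of its underside, z up. Cutting bevel: the short end at y = -80. Notch: in the +x long side. Grip it across the 38 mm width at its middle (y near 0), where the holder leaves room for the fingers on both sides.
- notch (a point): Middle of the notch's flat bottom, at the blade's underside: blade x = +11, y = +34 mm. The notch is 9 mm wide (blade y = 29.5 to 38.5), 8 mm deep, open to the +x side and through the full thickness.
- holder: Blade holder, fixed. Aluminium base x = -34 to 46, y = -80 to 80 mm, 10 high. Dark steel bed rail 20 (x) x 132 (y) mm centred on the origin, flat top at z = 30. Origin: underside below the rail's centre, z up. Blade home: axes parallel to the holder's, origin at x = 0, z = 30 mm, y = -16 to 16 as the pin demands. Force of the blade on the holder must stay below 30 N.
- heel (a point): Centre of the heel stop's flat front face (faces the holder's -x), at bed height: holder x = 19, y = -51, z = 30 mm. The stop is 18 mm wide in y, top at z = 45 mm. The home blade's notched side lies against it.
- pin_middle (a point): A point on the holder (x = 14, y = 34, z = 30 mm), NOT the pin itself. The upright round pin, 6 mm thick, top at z = 43, is clamped up to 16 mm from this point along the holder's y, unmeasured: look or feel for it. Its carrier is 15 mm wide in y, top z = 27, a knob to x = 50. If the notch misses the pin, the blade's side stops against it 8 mm short of home. The pin does not yield.
- oil_stone_0: Bystander: green-grey dressing stone stick, 25x100x13 mm. Origin: centre of the underside.
- oil_stone_1: Bystander: brown dressing stone stick, 20x85x12 mm. Origin: centre of the underside.
- cup_wheel: Bystander: pale round grinding cup wheel, 102 mm across, 24 mm high. Origin: centre of the underside.
- dust_brush: Bystander: flat wooden brush, 30x168x10 mm. Origin: centre of the underside.
- marker_pen: Bystander: white marker pen with red cap, 135 mm long, 16 mm thick. Origin: centre of the underside.
- pen_loupe: Bystander: black pen-shaped magnifier, 21x130x21 mm. Origin: centre of the underside.
- gauge_block_0: Bystander: small steel gauge block, 9x30x20 mm. Origin: centre of the underside.
Not all that is in view belongs to the job. Leave any pink look-alike of the blade alone.

How it is judged (in metres and radians):
On the way:
1. the blade, in its place with the pin in the notch, is pressed home with more than 6 N on the holder (x of blade in the frame of holder between -0.002 and 0.003 m and y of blade in the frame of holder between -0.02 and 0.02 m and z of blade in the frame of holder between 0.027 and 0.036 m and angle between blade's own z axis and vertical below 0.15 rad and contact force between blade and holder above 6 N), for 0.2 s.
At the end, for the whole second after the job is handed in: The blade lies flat on the bed rail at rest (origin 27 to 32 mm above the holder's underside, tilted under 0.04 rad), parallel to the holder within 0.04 rad, fully home: its origin within -2 to +3 mm of the holder's in x and within 20 mm in y, which is possible only with the pin inside the notch (x of blade in the frame of holder between -0.002 and 0.003 m and y of blade in the frame of holder between -0.02 and 0.02 m and z of blade in the frame of holder between 0.027 and 0.032 m and angle between the x axis of blade and the x axis of holder, either way round below 0.04 rad and angle between blade's own z axis and vertical below 0.04 rad and linear speed of blade below 0.01 m/s); the robot touches nothing.
It fails at once if the blade is forced against the holder with more than 30 N (contact force between blade and holder above 30 N).
It fails at once if a bystander is shifted by more than 15 mm (distance of any of oil_stone_0, oil_stone_1, cup_wheel, dust_brush, marker_pen, pen_loupe, gauge_block_0 from where it was at the start of the episode above 0.015 m).
It also fails if it takes over 72 s, if anything falls off the work surface, if the arm or the gripper's body presses on something with over 40 N, if the wrist force passes 120 N, or if a joint passes its speed limit or range.

### The arm

A 6-joint arm with a two-finger parallel gripper is mounted at the origin on a cart in front of the work surface, level with it; the furniture and walls round the work are solid. World frame = base frame: x ahead of the robot, y to its left, z up, the work surface at z = 0. Lengths are in mm, angles in rad, forces in N, time in s.
With the tool pointing down it reaches from about 275 to 850 mm from the base axis. Payload 19 kg.
Tool frame: the origin (TCP) lies midway between the tips of the shut fingers; the grasp point (between the pads) lies 19 mm behind it; y points along the fingers, x is the direction in which the jaws open and shut, and the axes are right-handed (so a half turn about y gives the same grasp; the last joint's range is limited). The gripper opens to 85 mm and grips with 20 to 120 N. Pads are 22 mm wide; open, the fingers measure 114 mm over their backs; the gripper's body (76 mm by 85 mm) begins 54 mm behind the grasp point. The pads swing forward as they close: fully open they stand 13 mm farther back than shut.
Start: joints at [1.098, 0.15, 1.437, -0, 1.554, -0.134], TCP at [191.107, 542.281, 231.267] pointing down, gripper open.
Joint ranges: [-2.8, 2.8], [-0.68, 2.1], [0.12, 2.68], [-1.39, 4.53], [0.16, 2.79], [-2.81, 2.81]. Speed limits (rad/s): [1.89, 1.89, 2.22, 3.01, 3.01, 3.01].

### API

Orientations are given as [roll, pitch, yaw] about the fixed x, y, z axes, in that order (R = Rz(yaw) Ry(pitch) Rx(roll)).
In Python, from cell import manip gives the robot as it stands.
- The arm moves only by the shell command python3 -m creep 'ROWS' [FORCE]. ROWS is text: rows parted by semicolons, each of 7 numbers parted by spaces: the shift along the tool's x, y, z in m, then the turn, a rotation vector about the tool's x, y, z in rad, then the gripper's target within -1 to 1 (fully open at 1, half-way at 0, shut at -1). In form: x y z rx ry rz grip; .... A call has 1 to 5 rows; each row shifts and turns the commanded pose from where the row before left it, along the tool's axes as they then stand; what a row does not reach is not made up. A row lasts 1/8 s, in which the tool goes at most 62.5 mm and 10.7 degrees, less where a joint would pass 70% of its speed; a pose out of reach is approached as far as the arm can. A call with a gripper value outside its range is refused whole. The fingers move at their own pace and stop on an object; FORCE is the grip in N (left out, the last holds). Time passes only in rows, so rows that do not move let the fingers close. It gives the time, the measured TCP pose, the force and the opening at its end, in the units of the state.
- manip.get_obs(): the state, without advancing time (a new reading comes with each control period).
- manip.grab_frame(name): name is "scene" or "top" or "wrist"; returns a dict with "pixels" (480x640x3 uint8, red, green, blue), "intrinsics" (3x3 intrinsics, pixels), "rvec" (rotation vector, rad) and "tvec" (3), from world to camera coordinates, as OpenCV has them. Camera axes: x right, y down, z forward; pixel columns grow to the right and rows downward; lengths in mm; the calibration is good to about 2 mm. A picture is of the moment at which its call begins. There is no depth.
- manip.finish_job(): hands the job in, once; it reports no verdict.
Trained networks look in the newest picture that a camera, given by its name, has taken for a name from the list of things; names that differ only in an ending like _2 or _b are one class to them, and where a whole thing is asked for, a point or a joint stands for the part that bears it (a point fixed in the world has none). Each returns a list of dicts, best first, with "conf" (0 to 1); they miss things now and then, are a little off and sometimes report something else, mostly with a low value. They report only what shows in the picture. A call takes as long as a camera call. They do not tell look-alikes from the thing itself.
- manip.spot_in(name, camera): "location" ([column, row] in pixels, amid what is visible of it).
- manip.landmark_of(name, camera): "location" ([column, row] in pixels: a listed point, or the origin of a listed thing).
The state is a dict: "time_s": time; "qpos": joint angles; "dq": joint speeds; "joint_torque": joint torques, N m; "eef_pos": TCP position; "orientation": TCP orientation; "wrist_force": force on the tool from outside, world axes, zero at the start; "moment": the same for the moment, N m; "finger_gap": opening from 0.0 (shut) to 1.0 (fully open).
Only numpy, scipy, OpenCV 4.12 (cv2) and the standard library are available. Lean on these libraries where they do the work, as an engineer would, in place of code of your own. Each camera call takes 0.05 s, during which the arm holds its last target. There are 200 camera calls.

## Working session

There is one attempt and no reset: what is moved stays moved. The work goes in short steps, Python scripts to look and compute and a shell command to move; the robot and the scene stay as the last step left them, time stands still between calls to the robot, and variables do not carry over. Pictures are saved under pics/ and viewed, about 8 in all and at most 12, crops included, and the job is handed in when it is done.

```bash
mkdir -p pics; ls
cat > h.py <<'E'
import numpy as np, cv2
from cell import manip
from scipy.spatial.transform import Rotation as R
def snap(n,f):
    d=manip.grab_frame(n); cv2.imwrite('pics/'+f,d['pixels'][:,:,::-1]); return d
def ray(d,px,z):
    K=np.array(d['intrinsics'],float); Rm=cv2.Rodrigues(np.array(d['rvec'],float))[0]; t=np.array(d['tvec'],float).ravel()
    c=-Rm.T@t; v=Rm.T@np.linalg.solve(K,[px[0],px[1],1]); return c+v*(z-c[2])/v[2]
def proj(d,P):
    return cv2.projectPoints(np.array(P,float).reshape(-1,3),np.array(d['rvec'],float),np.array(d['tvec'],float),np.array(d['intrinsics'],float),None)[0].reshape(-1,2)
E
python3 - <<'E'
from h import *
d=snap('top','top0.png'); s=snap('scene','scene0.png')
for cam,D in (('top',d),('scene',s)):
    for n,z in (('blade',0),('notch',0),('holder',0),('heel',30),('pin_middle',30)):
        for r in manip.landmark_of(n,cam)[:3]:
            print(cam,n,np.round(r['location'],1),round(r['conf'],2),np.round(ray(D,r['location'],z),1))
o=manip.get_obs(); print(o['time_s'],o['eef_pos'],o['orientation'],o['wrist_force'])
E
```

```text
pics
top blade [321.5 238.6] 0.79 [529.6 -28.5   0. ]
top blade [388.7 271.8] 0.73 [ 438.  -212.5    0. ]
top notch [307.3 242.1] 0.93 [520.   10.6   0. ]
top notch [378.5 263.7] 0.56 [ 460.3 -184.8    0. ]
top holder [233.9 261.3] 0.74 [467.4 212.5   0. ]
top heel [249.7 246.9] 0.76 [505.5 165.8  30. ]
top pin_middle [220.  258.7] 0.86 [473.8 245.9  30. ]
scene blade [336.9 244.2] 0.84 [537.8 -22.3   0. ]
scene blade [370.8 289.2] 0.8 [ 442.3 -198.9    0. ]
scene blade [306.6 194.6] 0.22 [679.3 194.7   0. ]
scene notch [323.8 242.7] 0.76 [520.7  14.7   0. ]
scene notch [370.7 284.6] 0.72 [ 456.7 -190.1    0. ]
scene holder [268.4 225.6] 0.88 [485.5 205.    0. ]
scene heel [280.7 220.5] 0.96 [501.7 165.3  30. ]
0.6 [191.1068796  542.26488602 231.25988173] [-1.57077583e+00  1.51763439e-04  1.23195853e+00] [-0.4175976   0.35324705  0.51491631]
```

View pics/top0.png

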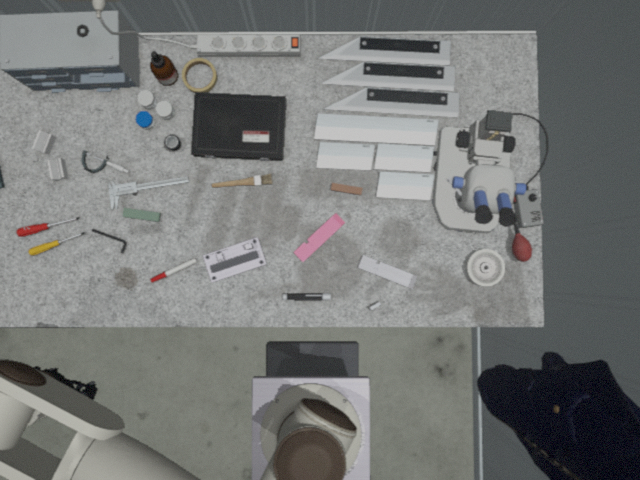

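View pics/scene0.png

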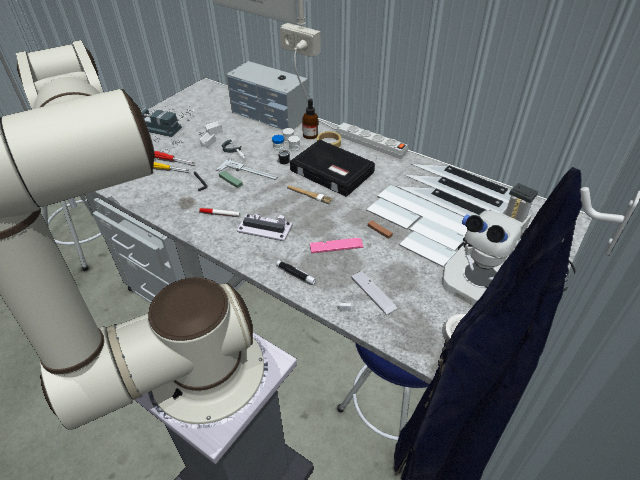

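Top picture: the pink look-alike is at (320,238), the plain steel blade (grey) at (387,271), and the holder at (234,260). The steel one fits the description. I'll confirm it with the wrist camera from near. First I go over the holder, which is on the way.

```bash
python3 -m creep '-0.0252 0 -0.0394 0 0 0 1;-0.0252 0 -0.0394 0 0 0 1;-0.0252 0 -0.0394 0 0 0 1;-0.0252 0 -0.0394 0 0 0 1;-0.0252 0 -0.0394 0 0 0 1'
python3 -m creep '-0.0252 0 -0.0394 0 0 0 1;-0.0252 0 -0.0394 0 0 0 1;-0.0252 0 -0.0394 0 0 0 1;-0.0252 0 -0.0394 0 0 0 1;0 0 0 0 0.183 0 1'
python3 -m creep '0 0 0 0 0.183 0 1;0 0 0 0 0.183 0 1;0 0 0 0 0.183 0 1;0 0 0 0 0.183 0 1;0 0 0 0 0 0 1'
python3 - <<'E'
from h import *
d=snap('wrist','w1.png'); K=d['intrinsics']; print(np.round(K,1).tolist())
Rm=cv2.Rodrigues(np.array(d['rvec']))[0]; print('cam',-Rm.T@np.array(d['tvec']).ravel(), Rm[2])
for n,z in (('holder',0),('heel',30),('pin_middle',30)):
    for r in manip.landmark_of(n,'wrist')[:2]:
        print(n,np.round(r['location'],1),round(r['conf'],2),np.round(ray(d,r['location'],z),1))
o=manip.get_obs(); print(o['time_s'],o['eef_pos'],o['orientation'])
E
```

```text
time_s: 1.23
eef_pos: [335.7, 356.7, 231.4]
orientation: [-1.571, -0.0, 1.232]
wrist_force: [0.3, -0.1, 0.3]
finger_gap: 0.996
time_s: 1.85
eef_pos: [451.7, 208.2, 231.1]
orientation: [-1.571, 0.001, 1.044]
wrist_force: [-0.7, 0.4, 0.1]
finger_gap: 0.999
time_s: 2.48
eef_pos: [450.2, 210.5, 231.3]
orientation: [-1.571, -0.0, 0.318]
wrist_force: [-0.4, 0.3, -0.5]
finger_gap: 0.999
[[375.9, 0.0, 325.7], [0.0, 375.9, 240.2], [0.0, 0.0, 1.0]]
cam [425.23874819 288.67171121 371.92673732] [ 0.09982756 -0.30206497 -0.948046  ]
holder [336.7 204.8] 0.82 [463.1 209.5   0. ]
holder [354.7 179.6] 0.5 [471.8 239.3   0. ]
pin_middle [357.6 178.6] 0.7 [470.3 244.9  30. ]
pin_middle [360.4 264.9] 0.47 [501.6 166.1  30. ]
2.675 [450.16156826 210.50231196 231.29139745] [-1.57089848e+00  7.42281304e-05  3.20332072e-01]
```

View pics/w1.png

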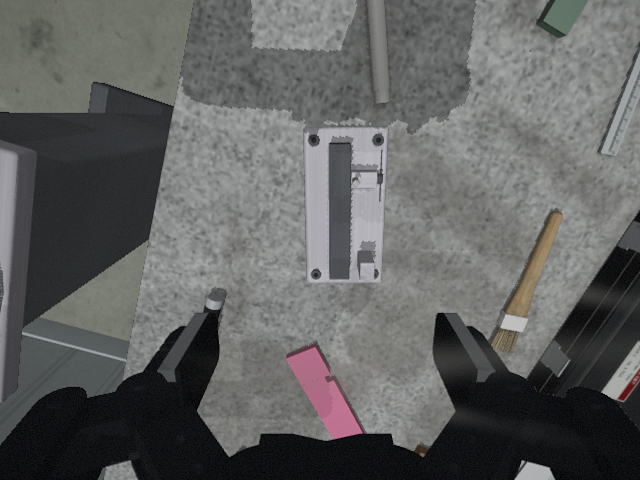

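The wrist picture shows the holder upright at (305–387, 128–282), the heel stop at about (367,268), and the pin carrier at about (360,180). I'll enlarge it to fit the holder pose and the pin.

Run:
```python
import cv2
i=cv2.imread('pics/w1.png')[115:292,295:400]
cv2.imwrite('pics/c1.png',cv2.resize(cv2.rotate(cv2.resize(i,None,fx=4.5,fy=4.5,interpolation=cv2.INTER_CUBIC),cv2.ROTATE_90_COUNTERCLOCKWISE),None,fx=1,fy=1))
```

```text
(no output)
```

View pics/c1.png

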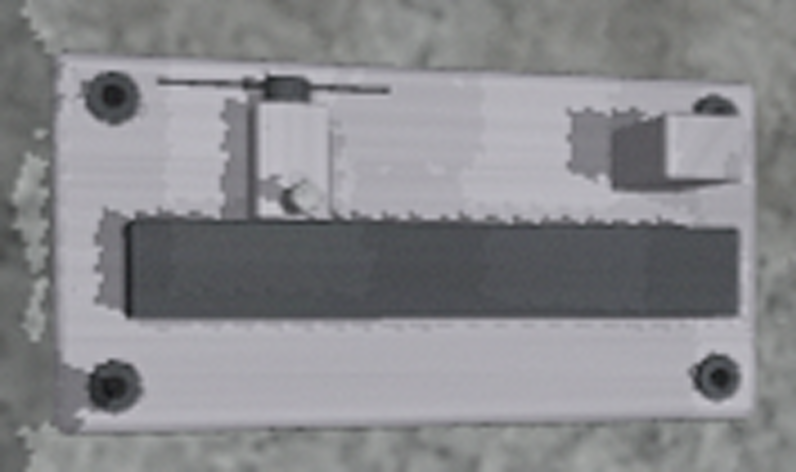

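```bash
cat > fit1.py <<'E'
from h import *
from scipy.optimize import least_squares
def px(u,v): return [295+(472-v)/4.5-.4,115+u/4.5-.4]
obs=[((10,66,30),(128,222)),((10,-66,30),(740,228)),((-10,-66,30),(740,317)),((-10,66,30),(130,317)),
((46,80,10),(62,55)),((46,-80,10),(755,85)),((-34,-80,10),(752,413)),((-34,80,10),(58,432)),((19,-42,45),(665,183)),((19,-60,45),(740,180))]
O=np.array([px(*o[1]) for o in obs]); M=np.array([o[0] for o in obs],float)
d=manip.grab_frame('wrist')
def w(p,M): 
    c,s=np.cos(p[2]),np.sin(p[2]); return M@np.array([[c,-s,0],[s,c,0],[0,0,1]]).T+[p[0],p[1],0]
r=least_squares(lambda p:(proj(d,w(p,M))-O).ravel(),[467,210,.31])
print(r.x,np.round(r.fun.reshape(-1,2),1).tolist())
p=r.x
for uv,z in (((307,192),43),((258,210),27),((330,214),27)):
    P=ray(d,px(*uv),z)-[p[0],p[1],0]; c,s=np.cos(p[2]),np.sin(p[2]); print(z,c*P[0]+s*P[1],-s*P[0]+c*P[1])
for y in range(18,51,4): print(y,np.round([( (295-.4+472/4.5-a)*4.5, (b+.4-115)*4.5) for a,b in proj(d,w(p,np.array([[14,y,43.]])))][0][::-1],0))
E
python3 fit1.py
```

```text
[4.65541284e+02 2.07059290e+02 3.26665736e-01] [[0.8, -0.2], [0.0, 0.6], [-0.3, 0.7], [-0.7, -0.5], [1.6, -3.0], [1.0, 1.3], [-1.8, 2.4], [-1.4, -1.6], [0.9, 0.5], [-0.2, 1.4]]
43 14.85349349328417 32.853351016783854
27 12.31065066817556 40.049771394377395
27 11.747009240608744 25.343313069730655
18 [382. 198.]
22 [362. 197.]
26 [342. 197.]
30 [322. 197.]
34 [301. 196.]
38 [281. 196.]
42 [260. 195.]
46 [239. 195.]
50 [218. 195.]
```

Holder pose: (465.5, 207.1), yaw 0.327. The pin is at holder y ≈ 33, from the pin top and the carrier edges (40.0 and 25.3) alike. Next I go to the blade.

```bash
python3 -m creep '-0.0164 0 -0.0453 0 0 0 1;-0.0164 0 -0.0453 0 0 0 1;-0.0164 0 -0.0453 0 0 0 1;-0.0164 0 -0.0453 0 0 0 1;-0.0164 0 -0.0453 0 0 0 1' >/dev/null
python3 -m creep '-0.0164 0 -0.0453 0 0 0 1;-0.0164 0 -0.0453 0 0 0 1;-0.0164 0 -0.0453 0 0 0 1;0 0 0 0 0.183 0 1;0 0 0 0 0.183 0 1' >/dev/null
python3 -m creep '0 0 0 0 0.183 0 1;0 0 0 0 0.183 0 1;0 0 0 0 0 0 1;0 0 0 0 0 0 1'
python3 - <<'E'
from h import *
d=snap('wrist','w2.png')
for n,z in (('blade',0),('notch',0)):
    for r in manip.landmark_of(n,'wrist')[:2]:
        print(n,np.round(r['location'],1),round(r['conf'],2),np.round(ray(d,r['location'],z),1))
o=manip.get_obs(); print(o['time_s'],o['eef_pos'],o['orientation'])
a=d['pixels'][60:360,180:480]; cv2.imwrite('pics/c2.png',cv2.resize(a[:,:,::-1],None,fx=2,fy=2,interpolation=cv2.INTER_CUBIC))
E
```

```text
time_s: 4.47
eef_pos: [438.5, -174.7, 231.3]
orientation: [-1.571, 0.0, -0.41]
wrist_force: [0.5, -0.8, -0.6]
finger_gap: 0.997
blade [339.1 227.9] 0.79 [ 440.2 -207.     0. ]
notch [346.7 198.9] 0.57 [ 459.  -181.9    0. ]
4.625 [ 438.47575779 -174.71589864  231.32599432] [-1.57091090e+00 -3.11391076e-05 -4.12427024e-01]
```

View pics/c2.png

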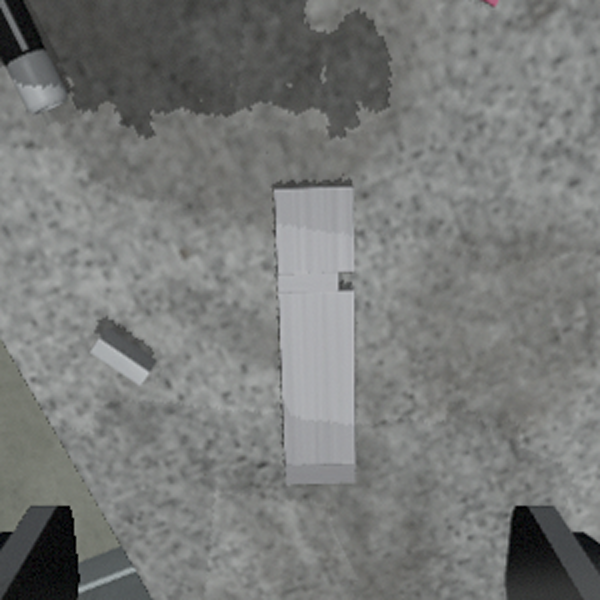

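Crop: the steel blade lies with its notch on the right at crop (346,281) and its bevel at the near end (320,475). It is bare steel, not pink, so this is the one. A gauge block lies clear at (125,360).

Run:
```python
from h import *
from scipy.optimize import least_squares
obs=[((-19,80,8),(275,188)),((19,80,8),(352,187)),((11,38.5,8),(338,272)),((11,29.5,8),(338,291)),((19,38.5,8),(354,272)),((19,29.5,8),(354,291)),((-19,-80,1),(286,485)),((19,-80,1),(355,485))]
O=np.array([[180+o[1][0]/2-.25,60+o[1][1]/2-.25] for o in obs]); M=np.array([o[0] for o in obs],float)
d=manip.grab_frame('wrist')
def w(p,M):
    c,s=np.cos(p[2]),np.sin(p[2]); return M@np.array([[c,-s,0],[s,c,0],[0,0,1]]).T+[p[0],p[1],0]
r=least_squares(lambda p:(proj(d,w(p,M))-O).ravel(),[440,-207,-.41]); p=r.x
print(p,np.round(r.fun.reshape(-1,2),1).tolist())
o=manip.get_obs(); e=o['eef_pos']; y=o['orientation'][2]
D=p[:2]-e[:2]; print('tool shift x,z',D@[np.cos(y),np.sin(y)],D@[-np.sin(y),np.cos(y)],'yaw err',p[2]-y, e)
```

```text
[ 4.37590700e+02 -2.10395362e+02 -3.77902190e-01] [[-0.8, 0.6], [0.8, -0.2], [-0.1, 0.7], [0.1, 0.1], [0.1, 0.4], [0.2, -0.2], [-0.1, -0.3], [-0.1, -1.4]]
tool shift x,z 13.50344884595328 -33.0466548018735 yaw err 0.03508232935336092 [ 438.48562589 -174.70749812  231.32627051]
```

```bash
python3 -m creep '0.0135 0 -0.0330 0 0 0 0.2;0 0 0 0 -0.035 0 0.2;0 0.040 0 0 0 0 0.2;0 0.040 0 0 0 0 0.2;0 0.040 0 0 0 0 0.2' 60
python3 -m creep '0 0.030 0 0 0 0 0.2;0 0.020 0 0 0 0 0.2;0 0.010 0 0 0 0 0.2;0 0 0 0 0 0 0.2;0 0 0 0 0 0 0.2'
python3 - <<'E'
from h import *
d=snap('wrist','w3.png')
E
```

```text
time_s: 5.3
eef_pos: [437.5, -209.9, 110.2]
orientation: [-1.571, -0.0, -0.378]
wrist_force: [0.2, -0.7, 0.2]
finger_gap: 0.598
time_s: 5.92
eef_pos: [437.9, -210.6, 52.2]
orientation: [-1.571, -0.001, -0.38]
wrist_force: [-1.5, 0.5, 0.6]
finger_gap: 0.601
```

View pics/w3.png

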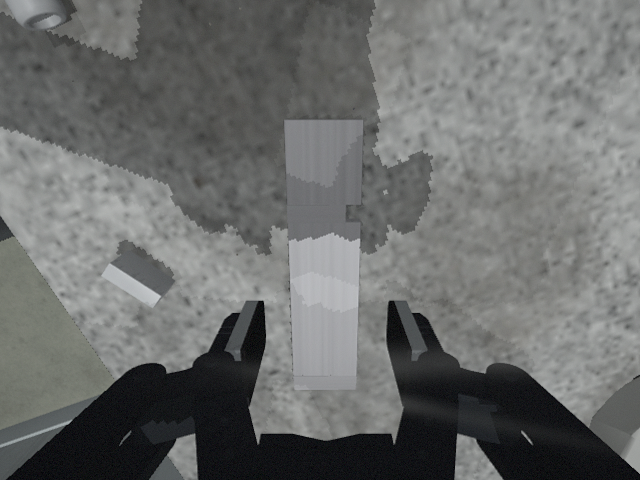

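The blade runs vertically at columns 290–360, centred between the fingers at 265 and 388. I descend by feel.

```bash
python3 -m creep '0 0.020 0 0 0 0 0.2;0 0.018 0 0 0 0 0.2;0 0.008 0 0 0 0 0.2;0 0.002 0 0 0 0 0.2;0 0 0 0 0 0 0.2'
python3 -m creep '0 0.0015 0 0 0 0 0.2;0 0 0 0 0 0 0.2'
python3 -m creep '0 0.0015 0 0 0 0 0.2;0 0 0 0 0 0 0.2'
```

```text
time_s: 6.6
eef_pos: [437.8, -210.6, 3.9]
orientation: [-1.571, -0.001, -0.38]
wrist_force: [-0.3, 0.5, -1.2]
finger_gap: 0.599
time_s: 6.85
eef_pos: [437.6, -210.4, 2.0]
orientation: [-1.571, -0.0, -0.38]
wrist_force: [0.2, 0.1, -0.5]
finger_gap: 0.598
time_s: 7.1
eef_pos: [437.5, -210.4, 0.3]
orientation: [-1.571, 0.0, -0.38]
wrist_force: [-0.2, -0.6, 0.2]
finger_gap: 0.6
```

```bash
for k in 1; do python3 -m creep '0 0.001 0 0 0 0 0.2;0 0 0 0 0 0 0.2' | grep -E 'eef|force'; python3 -m creep '0 0.001 0 0 0 0 0.2;0 0 0 0 0 0 0.2'| grep -E 'eef|force'; python3 -m creep '0 0.001 0 0 0 0 0.2;0 0 0 0 0 0 0.2'| grep -E 'eef|force'; done
```

```text
eef_pos: [437.5, -210.3, -0.8]
wrist_force: [-0.3, -0.2, 0.6]
eef_pos: [437.5, -210.4, -1.8]
wrist_force: [0.2, 0.0, -0.0]
eef_pos: [437.5, -210.3, -2.7]
wrist_force: [-0.3, 0.3, -0.2]
```

```bash
python3 -m creep '0 0.001 0 0 0 0 0.2;0 0 0 0 0 0 0.2' | grep -E 'eef|force'; python3 -m creep '0 0.001 0 0 0 0 0.2;0 0 0 0 0 0 0.2'| grep -E 'eef|force'; python3 -m creep '0 0.0 0 0 0 0 0.08;0 0 0 0 0 0 0.08;0 0 0 0 0 0 0.08'
```

```text
eef_pos: [437.6, -210.4, -3.3]
wrist_force: [-3.7, 2.8, 10.1]
eef_pos: [437.7, -210.5, -3.4]
wrist_force: [-9.2, 6.4, 29.6]
time_s: 8.72
eef_pos: [438.8, -211.1, -2.5]
orientation: [-1.572, -0.003, -0.38]
wrist_force: [-3.3, 3.3, 34.4]
finger_gap: 0.543
```

Bench felt at TCP z ≈ −3.2. I back off about 4 mm, then close.

```bash
python3 -m creep '0 -0.004 0 0 0 0 0.08;0 0 0 0 0 0 0.08' 60; python3 -m creep '0 0 0 0 0 0 -0.5;0 0 0 0 0 0 -0.5;0 0 0 0 0 0 -0.5;0 0 0 0 0 0 -0.5'
```

```text
time_s: 8.98
eef_pos: [437.6, -210.5, -0.5]
orientation: [-1.571, -0.0, -0.38]
wrist_force: [-0.1, -0.6, -0.7]
finger_gap: 0.54
time_s: 9.48
eef_pos: [437.4, -210.3, -0.5]
orientation: [-1.571, 0.0, -0.38]
wrist_force: [-3.7, 1.6, 11.5]
finger_gap: 0.422
```

```bash
python3 -m creep '0 -0.005 0 0 0 0 -0.5;0 -0.020 0 0 0 0 -0.5;0 -0.040 0 0 0 0 -0.5;0 -0.040 0 0 0 0 -0.5;0 -0.020 0 0 0 0 -0.5' 80;python3 -m creep '0 0 0 0 0 0 -0.5;0 0 0 0 0 0 -0.5'
python3 - <<'E'
from h import *
d=snap('wrist','w4.png'); cv2.imwrite('pics/c4.png',cv2.resize(d['pixels'][80:460,140:500,::-1],None,fx=1.5,fy=1.5,interpolation=cv2.INTER_CUBIC))
E
```

```text
time_s: 10.1
eef_pos: [437.8, -210.6, 126.2]
orientation: [-1.571, -0.002, -0.38]
wrist_force: [0.6, 0.2, -3.2]
finger_gap: 0.416
time_s: 10.35
eef_pos: [437.0, -210.0, 123.0]
orientation: [-1.571, 0.002, -0.38]
wrist_force: [0.0, -0.5, -3.4]
finger_gap: 0.416
```

View pics/c4.png

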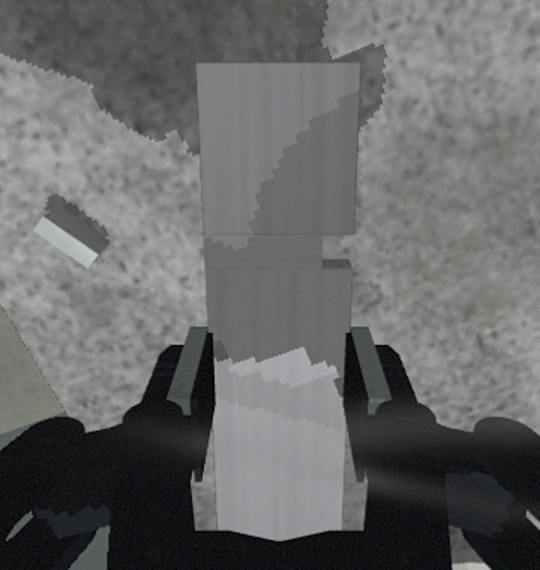

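```bash
cat > fitb.py <<'E'
from h import *
from scipy.optimize import least_squares
def fit(d,obs,o,off,sc):
    O=np.array([[off[0]+q[1][0]/sc-.3,off[1]+q[1][1]/sc-.3] for q in obs]); M=np.array([q[0] for q in obs],float)
    y=o['orientation'][2]; Rt=R.from_euler('xyz',o['orientation']).as_matrix(); e=np.array(o['eef_pos'])
    # blade in tool: blade x->tool x, blade y->tool z, blade z-> -tool y
    B=np.array([[1,0,0],[0,0,-1],[0,1,0]],float)
    f=lambda p:(proj(d,(M@R.from_rotvec([p[3],0,p[4]]).as_matrix().T@B.T+[p[0],p[1],p[2]])@Rt.T+e)-O).ravel()
    r=least_squares(lambda p:np.r_[f(p),p[3]*20,(p[1]+1)*.2],[0,-1,0,0,0]); return r.x,f(r.x).reshape(-1,2)
if __name__=='__main__':
    obs=[((-19,80,8),(197,63)),((19,80,8),(360,63)),((11,38.5,8),(322,235)),((11,29.5,8),(322,261)),((19,38.5,8),(356,234)),((19,29.5,8),(352,260))]
    p,f=fit(manip.grab_frame('wrist'),obs,manip.get_obs(),(140,80),1.5)
    print('tool x,y,z of blade origin mm',p[:3],'pitch,yaw',p[3:]); print(np.round(f,1).tolist())
E
python3 fitb.py
```

```text
tool x,y,z of blade origin mm [0.9982896  7.34000431 0.23319502] pitch,yaw [0.03425175 0.00857507]
[[-0.0, 0.6], [0.5, -0.3], [0.5, -2.4], [0.1, 1.8], [-1.5, -1.9], [0.3, 2.3]]
```

```bash
sed -i 's/(322,261)/(322,269.5)/; s/(352,260)/(352,269.5)/' fitb.py; python3 fitb.py
```

```text
tool x,y,z of blade origin mm [ 0.48440738  1.30805555 -0.2973958 ] pitch,yaw [-0.04219025  0.00306877]
[[-0.2, 0.1], [0.3, -0.2], [0.4, 0.1], [-0.1, -0.4], [-1.2, 0.7], [0.7, -0.4]]
```

```bash
python3 -m creep '-0.008 0 0.022 0 0 0 -0.5;-0.0114 0 0.0324 0 0 0 -0.5;-0.0124 0 0.0350 0 0 0 -0.5;-0.0124 0 0.0350 0 0 0 -0.5;-0.0124 0 0.0350 0 0 0 -0.5' >/dev/null
python3 -m creep '-0.0124 0 0.0350 0 0 0 -0.5;-0.0124 0 0.0350 0 0 0 -0.5;-0.0124 0 0.0350 0 0 0 -0.5;-0.0124 0 0.0350 0 0 0 -0.5;-0.0124 0 0.0350 0 0 0 -0.5' >/dev/null
python3 -m creep '-0.0114 0 0.0324 0 0 0 -0.5;-0.008 0 0.022 0 0 0 -0.5;0 0 0 0 -0.1 0 -0.5;0 0 0 0 -0.12 0 -0.5;0 0 0 0 -0.12 0 -0.5' >/dev/null
python3 -m creep '0 0 0 0 -0.12 0 -0.5;0 0 0 0 -0.12 0 -0.5;0 0 0 0 -0.127 0 -0.5;0 0 0 0 0 0 -0.5;0 0 0 0 0 0 -0.5'
python3 - <<'E'
from h import *
o=manip.get_obs(); e=o['eef_pos']; y=o['orientation'][2]
for T in ((454.,202.),): 
    D=np.array(T)-e[:2]; print(D@[np.cos(y),np.sin(y)],D@[-np.sin(y),np.cos(y)],.327-y)
E
```

```text
time_s: 13.0
eef_pos: [453.5, 201.8, 123.9]
orientation: [-1.571, 0.001, 0.324]
wrist_force: [-0.4, 0.3, -2.7]
finger_gap: 0.413
0.5530304538509516 -0.023367500554947428 0.0029293672789685865
```

```bash
python3 -m creep '0 0.020 0 0 0 0 -0.5;0 0.025 0 0 0 0 -0.5;0 0.018 0 0 0 0 -0.5;0 0.010 0 0 0 0 -0.5;0 0 0 0 0 0 -0.5'
python3 -m creep '0 0 0 0 0 0 -0.5;0 0 0 0 0 0 -0.5'
python3 - <<'E'
from h import *
d=snap('wrist','w5.png'); cv2.imwrite('pics/c5.png',cv2.resize(d['pixels'][60:380,170:480,::-1],None,fx=1.85,fy=1.85,interpolation=cv2.INTER_CUBIC))
E
```

```text
time_s: 13.62
eef_pos: [453.4, 201.8, 50.9]
orientation: [-1.571, 0.001, 0.326]
wrist_force: [0.4, -0.7, -2.1]
finger_gap: 0.418
time_s: 13.88
eef_pos: [453.9, 202.0, 52.0]
orientation: [-1.571, -0.001, 0.327]
wrist_force: [-0.1, 1.5, -2.2]
finger_gap: 0.41
```

View pics/c5.png

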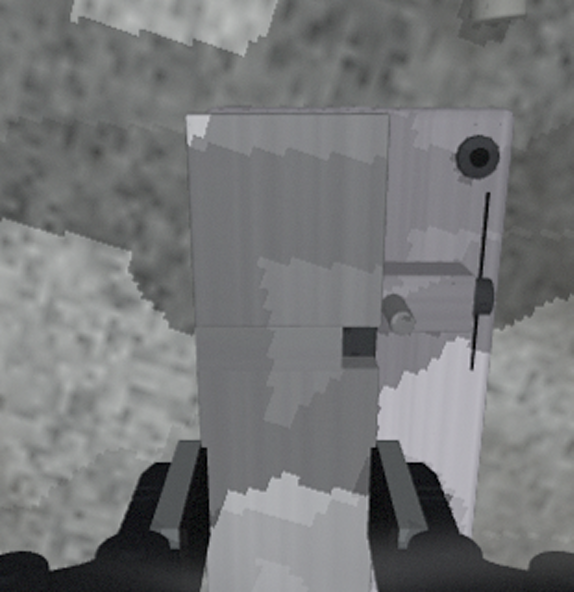

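The crop shows the pin top at (403,322) and the notch at v = 327–370, u = 342–378. The blade and holder edges are parallel.

```bash
cat > m5.py <<'E'
from h import *
d=manip.grab_frame('wrist'); o=manip.get_obs(); e=o['eef_pos']; y=o['orientation'][2]; print(e,y)
def m(u,v,z):
    P=ray(d,(170+u/1.85-.25,60+v/1.85-.25),z)-[e[0],e[1],0]
    return np.round([P[0]*np.cos(y)+P[1]*np.sin(y),-P[0]*np.sin(y)+P[1]*np.cos(y)],1)
print('pin',m(403,322,43))
for z in (58,60): print(z,'notch far',m(342,327,z),'near',m(342,370,z),'mouth',m(378,327,z),m(376,370,z),'end',m(187,114,z),m(389,114,z))
print('base corner z10',m(512,110,10))
E
python3 m5.py
```

```text
[453.77811234 201.93734632  51.71787201] 0.3269206920006682
pin [26.7 34.7]
58 notch far [11.7 38.4] near [12. 29.] mouth [19.1 38.4] [19. 29.] end [-17.9  79.6] [19.4 79.7]
60 notch far [11.6 39. ] near [11.8 29.8] mouth [18.8 39. ] [18.8 29.8] end [-17.6  79.7] [19.1 79.7]
base corner z10 [56.7 79.8]
```

```bash
python3 -m creep '0 0.006 0.0005 0 0 0 -0.5;0 0.007 0 0 0 0 -0.5;0 0.004 0 0 0 0 -0.5;0 0 0 0 0 0 -0.5;0 0 0 0 0 0 -0.5' | grep -E 'eef|force|time'
for k in a; do python3 -m creep '0 0.001 0 0 0 0 -0.5;0 0 0 0 0 0 -0.5' | grep -E 'eef|force'; python3 -m creep '0 0.001 0 0 0 0 -0.5;0 0 0 0 0 0 -0.5' | grep -E 'eef|force'; done
```

```text
time_s: 14.6
eef_pos: [453.5, 202.4, 34.4]
wrist_force: [0.1, 0.0, -3.2]
eef_pos: [453.4, 202.3, 33.3]
wrist_force: [0.2, 0.2, -2.2]
eef_pos: [453.4, 202.3, 32.2]
wrist_force: [-0.6, -0.5, -2.7]
```

```bash
python3 -m creep '0 0.0007 0 0 0 0 -0.5;0 0 0 0 0 0 -0.5' | grep -E 'eef|force'; python3 -m creep '0 0.0006 0 0 0 0 -0.5;0 0 0 0 0 0 -0.5' | grep -E 'eef|force';  python3 -m creep '0 0.0005 0 0 0 0 -0.5;0 0 0 0 0 0 -0.5' | grep -E 'eef|force'
```

```text
eef_pos: [453.4, 202.3, 31.5]
wrist_force: [0.5, -0.6, -2.9]
eef_pos: [453.4, 202.3, 30.9]
wrist_force: [-0.2, 0.2, -3.7]
eef_pos: [453.4, 202.3, 30.4]
wrist_force: [-0.2, 0.3, -3.0]
```

```bash
python3 -m creep '0 0.0004 0 0 0 0 -0.5;0 0 0 0 0 0 -0.5' | grep -E 'eef|force'; python3 -m creep '0 0.0003 0 0 0 0 -0.5;0 0 0 0 0 0 -0.5' | grep -E 'eef|force';  python3 -m creep '0 0.0003 0 0 0 0 -0.5;0 0 0 0 0 0 -0.5' | grep -E 'eef|force'
```

```text
eef_pos: [453.4, 202.3, 30.1]
wrist_force: [-0.3, -0.6, -2.6]
eef_pos: [453.4, 202.3, 29.8]
wrist_force: [0.6, 0.5, -2.5]
eef_pos: [453.5, 202.3, 29.7]
wrist_force: [-3.0, -1.5, 3.6]
```

Rail felt at TCP z ≈ 29.75. I raise 0.4 mm and advance in +x, watching the force.

```bash
python3 -m creep '0 -0.0004 0 0 0 0 -0.5;0.0015 0 0 0 0 0 -0.5;0.0015 0 0 0 0 0 -0.5;0 0 0 0 0 0 -0.5' | grep -E 'eef|force'; python3 -m creep '0.0007 0 0 0 0 0 -0.5;0 0 0 0 0 0 -0.5' | grep -E 'eef|force';  python3 -m creep '0.0007 0 0 0 0 0 -0.5;0 0 0 0 0 0 -0.5' | grep -E 'eef|force'
```

```text
eef_pos: [456.4, 203.4, 29.8]
wrist_force: [0.4, -0.4, -2.7]
eef_pos: [457.0, 203.5, 29.9]
wrist_force: [-0.5, -0.4, -3.3]
eef_pos: [457.6, 203.8, 29.9]
wrist_force: [0.3, -0.1, -2.3]
```

```bash
python3 -m creep '0.0005 0 0 0 0 0 -0.5;0 0 0 0 0 0 -0.5' | grep -E 'eef|force';  python3 -m creep '0.0005 0 0 0 0 0 -0.5;0 0 0 0 0 0 -0.5' | grep -E 'eef|force'
```

```text
eef_pos: [458.1, 203.9, 29.9]
wrist_force: [-0.2, -0.0, -3.2]
eef_pos: [458.6, 204.1, 29.9]
wrist_force: [-0.3, 0.4, -3.6]
```

```bash
python3 -m creep '0.0005 0 0 0 0 0 -0.5;0 0 0 0 0 0 -0.5' | grep -E 'eef|force';  python3 -m creep '0.0005 0 0 0 0 0 -0.5;0 0 0 0 0 0 -0.5' | grep -E 'eef|force'; python3 -m creep '0.0005 0 0 0 0 0 -0.5;0 0 0 0 0 0 -0.5' | grep -E 'eef|force'
```

```text
eef_pos: [459.0, 204.3, 29.9]
wrist_force: [0.7, 0.7, -3.3]
eef_pos: [459.5, 204.4, 29.9]
wrist_force: [-0.5, -0.7, -2.4]
eef_pos: [460.0, 204.6, 29.9]
wrist_force: [-0.4, 0.2, -3.2]
```

```bash
python3 -m creep '0.0005 0 0 0 0 0 -0.5;0 0 0 0 0 0 -0.5' | grep -E 'eef|force';  python3 -m creep '0.0005 0 0 0 0 0 -0.5;0 0 0 0 0 0 -0.5' | grep -E 'eef|force'
```

```text
eef_pos: [460.4, 204.7, 29.9]
wrist_force: [0.1, -0.3, -2.9]
eef_pos: [460.9, 204.9, 29.9]
wrist_force: [-0.2, -0.4, -2.4]
```

The blade is 3.4 mm past where the pin would have stopped it, so the notch is over the pin. I carry on.

```bash
python3 -m creep '0.0007 0 0 0 0 0 -0.5;0 0 0 0 0 0 -0.5' | grep -E 'eef|force';  python3 -m creep '0.0007 0 0 0 0 0 -0.5;0 0 0 0 0 0 -0.5' | grep -E 'eef|force'; python3 -m creep '0.0005 0 0 0 0 0 -0.5;0 0 0 0 0 0 -0.5' | grep -E 'eef|force'
```

```text
eef_pos: [461.6, 205.1, 29.9]
wrist_force: [0.1, -1.5, -3.0]
eef_pos: [462.3, 205.4, 29.9]
wrist_force: [0.7, 0.2, -3.1]
eef_pos: [462.7, 205.5, 29.9]
wrist_force: [0.1, -0.1, -2.4]
```

```bash
python3 -m creep '0.0004 0 0 0 0 0 -0.5;0 0 0 0 0 0 -0.5' | grep -E 'eef|force';  python3 -m creep '0.0004 0 0 0 0 0 -0.5;0 0 0 0 0 0 -0.5' | grep -E 'eef|force'
```

```text
eef_pos: [463.1, 205.6, 29.9]
wrist_force: [0.3, 0.1, -3.2]
eef_pos: [463.5, 205.7, 29.9]
wrist_force: [0.2, -0.1, -2.9]
```

```bash
python3 -m creep '0.0004 0 0 0 0 0 -0.5;0 0 0 0 0 0 -0.5' | grep -E 'eef|force';  python3 -m creep '0.0004 0 0 0 0 0 -0.5;0 0 0 0 0 0 -0.5' | grep -E 'eef|force'; python3 -m creep '0.0003 0 0 0 0 0 -0.5;0 0 0 0 0 0 -0.5' | grep -E 'eef|force'
```

```text
eef_pos: [463.9, 205.9, 29.9]
wrist_force: [-0.1, -1.2, -3.1]
eef_pos: [464.2, 206.0, 29.9]
wrist_force: [0.1, 0.0, -3.0]
eef_pos: [464.5, 206.1, 29.9]
wrist_force: [0.6, 0.4, -4.3]
```

```bash
python3 -m creep '0.0003 0 0 0 0 0 -0.5;0 0 0 0 0 0 -0.5' | grep -E 'eef|force|time'
```

```text
time_s: 21.6
eef_pos: [464.8, 206.2, 29.9]
wrist_force: [-0.7, -0.6, -3.2]
```

```bash
python3 -m creep '0.0003 0 0 0 0 0 -0.5;0 0 0 0 0 0 -0.5' | grep -E 'eef|force'; python3 -m creep '0.0003 0 0 0 0 0 -0.5;0 0 0 0 0 0 -0.5' | grep -E 'eef|force'; python3 -m creep '0.0003 0 0 0 0 0 -0.5;0 0 0 0 0 0 -0.5' | grep -E 'eef|force'
```

```text
eef_pos: [464.9, 206.3, 29.8]
wrist_force: [-2.7, -0.1, -2.0]
eef_pos: [465.0, 206.3, 29.8]
wrist_force: [-5.4, -1.3, 0.2]
eef_pos: [465.1, 206.4, 29.8]
wrist_force: [-7.4, -1.7, 1.8]
```

```bash
python3 -m creep '0.0003 0 0 0 0 0 -0.5;0 0 0 0 0 0 -0.5' | grep -E 'eef|force'; python3 -m creep '0.0003 0 0 0 0 0 -0.5;0 0 0 0 0 0 -0.5' | grep -E 'eef|force'; python3 -c "
from h import *
print(manip.get_obs()['moment'])"
```

```text
eef_pos: [465.1, 206.4, 29.8]
wrist_force: [-9.7, -2.2, 3.4]
eef_pos: [465.2, 206.4, 29.8]
wrist_force: [-10.9, -3.5, 5.3]
[-0.57665926  1.8377166  -0.42966321]
```

Contact came at 12.2 mm of travel, with about 11 N against the heel. I hold for half a second, relax, then release.

```bash
python3 -m creep '0 0 0 0 0 0 -0.5;0 0 0 0 0 0 -0.5;0 0 0 0 0 0 -0.5;0 0 0 0 0 0 -0.5;0 0 0 0 0 0 -0.5'; python3 -m creep '-0.0011 0 0 0 0 0 -0.5;0 0 0 0 0 0 -0.5' | grep -E 'eef|force'; python3 -m creep '0 0.0003 0 0 0 0 -0.5;0 0 0 0 0 0 -0.5' | grep -E 'eef|force'
python3 - <<'E'
from h import *
d=snap('wrist','w6.png'); cv2.imwrite('pics/c6.png',cv2.resize(d['pixels'][60:380,170:480,::-1],None,fx=1.85,fy=1.85,interpolation=cv2.INTER_CUBIC))
E
```

```text
time_s: 23.48
eef_pos: [465.2, 206.4, 29.8]
orientation: [-1.571, 0.002, 0.327]
wrist_force: [-11.3, -3.6, 4.6]
finger_gap: 0.412
eef_pos: [465.0, 206.3, 29.8]
wrist_force: [-4.1, -1.4, -1.5]
eef_pos: [465.0, 206.3, 29.7]
wrist_force: [-6.0, -2.3, 2.6]
```

View pics/c6.png

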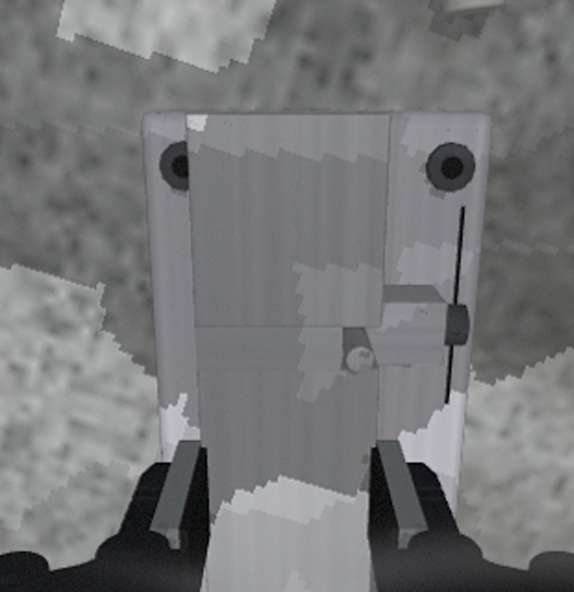

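The pin top at (360,357) sits inside the notch and the edges are parallel. I relax, open and lift.

```bash
python3 -m creep '-0.0005 -0.0001 0 0 0 0 -0.5;0 0 0 0 0 0 -0.5' | grep -E 'eef|force'; python3 -m creep '0 0 0 0 0 0 0.2;0 0 0 0 0 0 0.2;0 0 0 0 0 0 0.2;0 0 0 0 0 0 0.2;0 0 0 0 0 0 0.2'; python3 -m creep '0 -0.005 0 0 0 0 0.2;0 -0.015 0 0 0 0 0.2;0 -0.03 0 0 0 0 0.2;0 -0.05 0 0 0 0 0.2;0 -0.05 0 0 0 0 0.2'; python3 -m creep '0 -0.05 0 0 0 0 0.2;0 0 0 0 0 0 0.2;0 0 0 0 0 0 0.2'
python3 - <<'E'
from h import *
d=snap('wrist','w7.png'); cv2.imwrite('pics/c7.png',cv2.resize(d['pixels'][80:440,170:480,::-1],None,fx=1.65,fy=1.65,interpolation=cv2.INTER_CUBIC))
E
```

```text
eef_pos: [464.8, 206.2, 29.7]
wrist_force: [-1.7, -0.6, -1.6]
time_s: 24.9
eef_pos: [464.7, 206.2, 29.7]
orientation: [-1.571, -0.0, 0.327]
wrist_force: [-0.4, 0.0, 0.2]
finger_gap: 0.6
time_s: 25.52
eef_pos: [464.4, 206.1, 182.4]
orientation: [-1.571, -0.001, 0.327]
wrist_force: [0.7, 0.3, 0.2]
finger_gap: 0.603
time_s: 25.9
eef_pos: [464.5, 206.2, 229.9]
orientation: [-1.571, -0.0, 0.327]
wrist_force: [-0.2, 0.3, -0.6]
finger_gap: 0.598
```

View pics/c7.png

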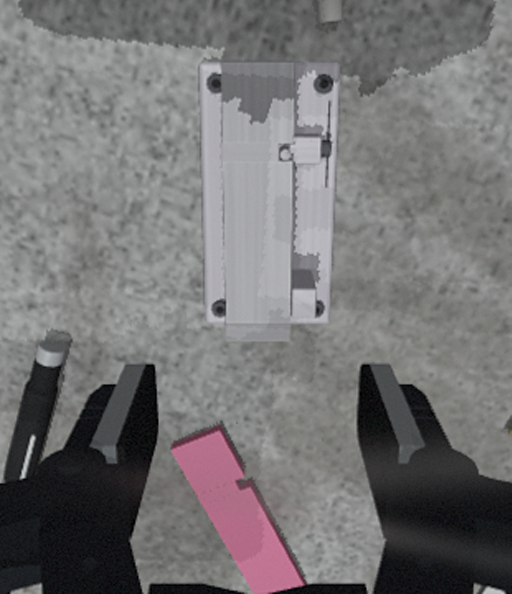

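The blade lies on the rail with the pin in the notch at (285,153) and its side against the heel at (292,305). I hand in.

```bash
python3 -c "
from h import *
manip.finish_job(); print(manip.get_obs()['time_s'])"
```

```text
the job is handed in; nothing more can be done
the job is handed in; nothing more can be done
```

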